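# Put a battery pack on charge in the panel-saw hall

### The job

The blue battery pack with the yellow grip fin that lies on the bench is to go on charge: set it upright, fin up, into the empty charger (either broad face to the front), lowering it gently between the guides without dropping it, then press it down until it is fully home on the contacts and leave it there. The pack with the red fin and red tape is faulty: leave it, the pack already charging and everything else on the bench where they are.

Things in the scene. Friction and masses are not known exactly. Their poses are not given: they have to be found in the camera images.
- pack: Battery pack to charge: blue slab 110 x 60 x 34 mm, about 0.45 kg, balanced near its middle, yellow grip fin on one 60 x 34 end. Starts lying flat on the bench, fin roughly towards the robot. Origin: middle of the 110 x 60 x 34 block (17 mm above the bench as it lies); x along the length towards the fin, y across the 60 mm width, z through the 34 mm thickness. Stands steadily on its foot end.
- pack_foot (a point): Middle of the pack's foot, the 60 x 34 end away from the fin with copper contact slits; 55 mm from the origin. Axes as the pack's.
- pack_fin (a point): Middle of the fin's top edge, 79 mm from the pack's origin. The solid fin stands 24 mm out from the middle of the pack's end; it is 14 mm thick (along z), 20 mm wide (along y) at its top, about 54 mm at its root, its two ends sloping, so it grips well only across its 14 mm. Axes as the pack's.
- charger_free: Empty charger, orange lamp, fixed to the bench: dark base 96 x 104 x 22 mm with two grey, blue-topped upright cheeks, 46 mm to either side along y, that form U-shaped guides for the pack's narrow edges, open at front and back. Origin: centre of its underside; z up, x from its lamp front to its back (pack's thickness), y across the slot (pack's 60 mm width). Either charger may be the left one.
- slot_mouth (a point): Centre of the slot at the top of the guides, 148 mm above the bench, 8 mm above the shoulders (fin end) of a seated pack. The guides leave 1.5 mm of play on each side and flare open by 5 mm over their top 22 mm. Their lips cover the outer 9 mm of the pack's faces: fingers fit beside the fin along x, not beside the pack along y. Axes as the charger's.
- slot_seat (a point): Where the middle of the pack's foot is when the pack is fully home: centre of the slot, 30 mm above the bench. Axes as the charger's.
- contacts (a joint): Travel (m) of the contact block at the bottom of the empty charger's slot: 0 at the start (block top 42 mm above the bench: a pack just set in stands 12 mm above its seat), 0.012 fully down (pack home). Held by friction: about 14 N in all moves it, the pack's weight (4 to 6 N) alone does not; it stays where it is left.
- charger_busy: The other charger, the same but with a green lamp; a pack stands in it. Fixed. Origin at the centre of its underside, axes as the empty charger's.
- pack_charging: Bystander: a yellow-finned pack standing fully home in the other charger, its fin's top 164 mm above the bench. Origin at the middle of its foot, z up.
- pack_faulty: Bystander: the faulty pack, same shape, red fin and a band of red tape, lying flat on the bench. Origin and axes as the other lying pack. The two lying packs may have changed places.
- glue: Bystander: white glue bottle, 64 mm across, 190 mm tall, towards the far side. Origin at the centre of its underside.
- tape_measure: Bystander: yellow tape measure 70 x 40 x 62 mm. Origin at the centre of its underside.
- offcut: Bystander: flat board offcut 90 x 170 x 18 mm. Origin at the centre of its underside.
- edging_roll: Bystander: flat roll of edging, 130 mm across, 22 mm high. Origin at the centre of its underside.
- screwdriver: Bystander: screwdriver lying on the bench, pointing away from the robot, about 30 mm high. Origin at its middle, at bench height.
- push_block: Bystander: orange push block with a black handle, 210 x 75 x 100 mm. Origin at the centre of its underside.
There are look-alikes about, which are no part of the job. Leave any green or pink look-alike of the pack alone.

How it is judged:
By the outcome, as a careful person would: the job done as asked, in the order asked, and still so for the second after the job is handed in, with the robot touching nothing.
It also fails if it takes over 58 s, if anything falls off the work surface, if the arm or the gripper's body presses on something with over 40 N, if the wrist force passes 120 N, or if a joint passes its speed limit or range.

### The arm

A 7-joint arm with a two-finger parallel gripper is mounted at the origin on the work surface. World frame = base frame: x ahead of the robot, y to its left, z up, the work surface at z = 0. Lengths are in m, angles in rad, forces in N, time in s.
With the tool pointing down it reaches from about 0.4 to 0.875 m from the base axis. Payload 19.3 kg.
Tool frame: the origin (TCP) lies at the very end of the fingers, on their centre line; the grasp point (between the pads) lies 19 mm behind it; z points along the fingers, y is the line along which they close (so a half turn about z gives the same grasp; the last joint's range is limited). The gripper opens to 85 mm and grips with 20 to 120 N. Pads are 22 mm wide; open, the fingers measure 114 mm over their backs; the gripper's body (76 mm by 85 mm) begins 54 mm behind the grasp point. The pads swing forward as they close: fully open they stand 13 mm farther back than shut.
Start: joints at [1.256, 0.521, -0.036, 1.599, 0.021, 1.021, -0.113], TCP at [0.151, -0.606, 0.231] pointing down, gripper open.
Joint ranges: [-2.91, 2.91], [-0.3, 2.13], [-1.5, 1.42], [0.17, 2.43], [-1.26, 4.41], [0.16, 1.93], [-2.52, 2.52]. Speed limits (rad/s): [1.89, 1.89, 2.39, 2.39, 3.01, 3.01, 3.01].

### API

Orientations are given as [roll, pitch, yaw] about the fixed x, y, z axes, in that order (R = Rz(yaw) Ry(pitch) Rx(roll)).
In Python, from workcell import monitor, optics, workorder gives the robot as it stands.
- The arm moves only by the tool apply_moves, never from a script. Its arguments are lists of equal length, an entry for each row: "linear": the shift along the tool's x, y, z each as a share of 0.1 m, from -1 to 1, a list of three; "delta_rot": the turn, a rotation vector about the tool's x, y, z each as a share of 120 degrees, from -1 to 1, a list of three. A call has exactly 5 rows; each row is the pose to reach, as a shift and turn from the pose commanded when the call began, along the tool's axes at that moment; what a row does not reach only later rows make up. A row lasts 1/12 s, in which the tool goes at most 41.7 mm and 7.16 degrees, less where a joint would pass 70% of its speed; a pose out of reach is approached as far as the arm can. A call with a number of a shift or a turn outside -1 to 1 is refused whole. A call with a gripper value outside its range is refused whole. "gripper" is the opening, from -1 (shut) to 1 (fully open), set as the call begins (left out, the last holds). The fingers move at their own pace and stop on an object; "force" is the grip in N (left out, the last holds). Time passes only in rows, so rows that repeat a pose let the fingers close, or fill a call up. It gives the time, the measured TCP pose, the force, the opening and the grip force at its end, in the units of the state.
- monitor.observe(): the state, without advancing time (a new reading comes with each control period).
- optics.grab_frame(name): name is "scene" or "side" or "wrist"; returns (picture, depth): 400x640x3 uint8, red, green, blue; 400x640 float32, m along the optical axis (not along the pixel's ray), 0 where there is no reading.
- optics.camera_info(name): a dict with "fx", "fy", "cx", "cy" (pixels), "rvec" (rotation vector, rad) and "tvec" (3), from world to camera coordinates, as OpenCV has them; the wrist camera has in their place "T_tool_cam" (4x4, takes a point from camera to tool coordinates, whose origin is the TCP and whose axes are the flange's). Camera axes: x right, y down, z forward; pixel columns grow to the right and rows downward; lengths in m; the calibration is good to about 2 mm. A picture is of the moment at which its call begins: read the wrist's pose just before it. camera_info takes no time and is no camera call.
- workorder.job_done(): hands the job in; it is judged then, once.
The state is a dict: "clock": time; "qpos": joint angles; "qd": joint speeds; "joint_efforts": joint torques, N m; "position": TCP position; "tool_rot": TCP orientation; "force": force on the tool from outside, world axes, zero at the start; "moment": the same for the moment, N m; "grip_width": finger opening in m; "finger_force": force on a finger pad.
Only numpy, scipy, OpenCV 4.12 (cv2) and the standard library are available. Lean on these libraries where they do the work, as an engineer would, in place of code of your own. Each camera call takes 0.05 s, during which the arm holds its last target. There are 200 camera calls.

## Working session

There is one attempt and no reset: what is moved stays moved. The work goes in short steps, Python scripts to look and compute and a tool call to move; the robot and the scene stay as the last step left them, time stands still between calls to the robot, and variables do not carry over. Pictures are saved under pics/ and viewed, at most 12 in all, crops included, and the job is handed in when it is done.

Besides the shell and the picture viewer there is one more tool, called after "Call:" by a JSON object that holds its "fn" and its "kwargs", one argument or row to a line. apply_moves: Moves the arm, as the interface text tells. Its arguments: {"type":"object","properties":{"linear":{"type":"array"},"delta_rot":{"type":"array"},"gripper":{"type":"number"},"force":{"type":"number"}},"required":["linear","delta_rot"]}

```bash
mkdir -p pics; ls; python3 - <<'E'
from workcell import monitor, optics
import cv2,numpy as np
s=monitor.observe();print({k:np.round(v,3).tolist() for k,v in s.items()})
for n in("scene","side"):
    p,d=optics.grab_frame(n);np.savez(f"{n}0.npz",p=p,d=d);cv2.imwrite(f"pics/{n}0.png",p[:,:,::-1]);i=optics.camera_info(n)
    R=cv2.Rodrigues(np.array(i["rvec"],float))[0];print(n,i["fx"],i["cx"],i["cy"],"campos",-R.T@np.array(i["tvec"]).ravel(),"fwd",R[2])
print(optics.camera_info("wrist"))
E
```

```text
pics
{'clock': 0.0, 'qpos': [1.256, 0.522, -0.036, 1.6, 0.021, 1.021, -0.113], 'qd': [-0.0, 0.0, 0.001, -0.001, -0.001, 0.002, -0.001], 'joint_efforts': [0.0, -92.71, 1.98, -36.994, 0.018, 0.008, 0.0], 'position': [0.151, -0.606, 0.231], 'tool_rot': [-3.141, 0.0, 0.245], 'force': [-0.48, 0.125, 0.123], 'moment': [0.038, 0.004, -0.049], 'finger_force': 0.0, 'grip_width': 0.085}
scene 508.84232495432934 315.38854094855463 199.72492008063983 campos [1.65442374 0.08748293 0.83853916] fwd [-0.8354834  -0.03421168 -0.54844968]
side 441.84390759685886 319.9255688584852 198.89294183175522 campos [ 0.46859501 -0.73108091  1.03187019] fwd [ 0.10478275  0.64802156 -0.75437963]
{'fx': 341.07337000398144, 'fy': 341.07337000398144, 'cx': 315.11073624421283, 'cy': 197.06799451317727, 'T_tool_cam': array([[ 6.13918880e-04, -9.63546437e-01, -2.67540439e-01,
         6.66760154e-02],
       [ 9.99999636e-01,  7.50185712e-04, -4.07116449e-04,
        -2.44951488e-04],
       [ 5.92980619e-04, -2.67540092e-01,  9.63546547e-01,
        -1.42962164e-01],
       [ 0.00000000e+00,  0.00000000e+00,  0.00000000e+00,
         1.00000000e+00]])}
```

View pics/scene0.png

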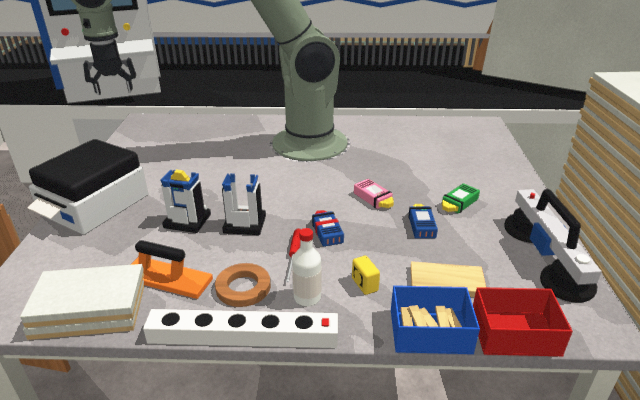

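View pics/side0.png

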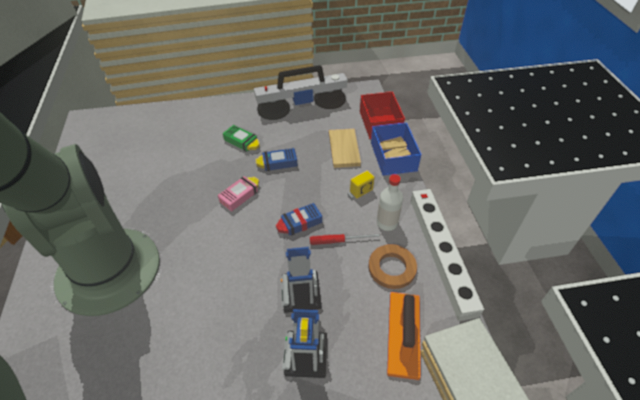

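The scene picture shows the yellow-finned pack at (423,221), the faulty one at (327,228), the empty charger at (243,205) and the busy one at (185,200). In the side picture they are at (278,160), (300,218), (300,280) and (305,340). Next I'll measure them.

```bash
cat > h.py <<'E'
import cv2,numpy as np
from workcell import optics
def cloud(n,p,d,T=None):
    i=optics.camera_info(n);v,u=np.mgrid[:400,:640]
    c=np.stack([(u-i["cx"])/i["fx"]*d,(v-i["cy"])/i["fy"]*d,d],-1)
    if T is None:
        R=cv2.Rodrigues(np.array(i["rvec"],float))[0];w=(c-np.array(i["tvec"]).ravel())@R
    else:
        M=T@i["T_tool_cam"];w=c@M[:3,:3].T+M[:3,3]
    w[d<=0]=np.nan
    return w,cv2.cvtColor(p,cv2.COLOR_RGB2HSV)
def blue(h):return (abs(h[...,0].astype(int)-112)<14)&(h[...,1]>120)&(h[...,2]>30)
def yellow(h):return (abs(h[...,0].astype(int)-26)<7)&(h[...,1]>130)&(h[...,2]>80)
def win(w,x0,x1,y0,y1,z0,z1):
    return (w[...,0]>x0)&(w[...,0]<x1)&(w[...,1]>y0)&(w[...,1]<y1)&(w[...,2]>z0)&(w[...,2]<z1)
def rect(a):
    r=cv2.minAreaRect((a[:,:2]*1000).astype(np.float32));return np.round(r[0],1),np.round(r[1],1),round(r[2],1)
E
python3 - <<'E'
from h import *
for n,pk,ch,gb in(("scene",(423,221),(243,205),(185,200)),("side",(278,160),(300,280),(305,340))):
    f=np.load(n+"0.npz");w,h=cloud(n,f["p"],f["d"])
    for c in(pk,ch,gb):print(n,c,w[c[1],c[0]].round(3))
    c=w[pk[1],pk[0]]
    m=win(w,c[0]-.12,c[0]+.1,c[1]-.06,c[1]+.06,.027,.042)
    print("top z",np.median(w[m][:,2]),m.sum(),rect(w[m]))
    m=win(w,c[0]-.15,c[0]+.1,c[1]-.06,c[1]+.06,.008,.05)&yellow(h);print("fin",m.sum(),w[m].mean(0).round(3),rect(w[m]))
    m=win(w,.2,.7,-.6,.0,.136,.156)&blue(h)
    k,l,st,ce=cv2.connectedComponentsWithStats(m.astype(np.uint8))
    for j in range(1,k):
        if st[j,4]>15:
            a=w[l==j];print(" blue",ce[j].round(),st[j,4],a.mean(0).round(4),rect(a))
E
```

```text
scene (423, 221) [0.531 0.331 0.038]
scene (243, 205) [ 0.41  -0.179 -0.001]
scene (185, 200) [ 0.519 -0.312  0.086]
top z 0.03477631321321632 568 (array([501.5, 333.2]), array([127.3,  62.3]), 0.5)
fin 17 [0.432 0.331 0.025] (array([432.7, 330.5]), array([25.3, 11.4]), 84.2)
 blue [179. 180.] 225 [ 0.5086 -0.3232  0.1436] (array([ 501.1, -321.9]), array([86.4, 62. ]), 79.2)
 blue [227. 181.] 94 [ 0.5119 -0.1916  0.1438] (array([ 509.8, -190.4]), array([21. , 62.1]), 87.6)
 blue [254. 180.] 50 [ 0.5071 -0.1228  0.1452] (array([ 510.3, -120.3]), array([57.7, 16.6]), 11.7)
 blue [248. 186.] 17 [ 0.5399 -0.1319  0.1448] (array([ 540.2, -132.2]), array([ 7.9, 10.3]), 22.1)
side (278, 160) [0.5   0.311 0.037]
side (300, 280) [ 0.507 -0.197  0.132]
side (305, 340) [ 0.497 -0.348  0.145]
top z 0.03549062796786048 495 (array([465.3, 318.5]), array([205.1,  92.2]), 21.7)
fin 82 [0.436 0.312 0.025] (array([432.1, 301.5]), array([111.2,  30.6]), 69.6)
 blue [301. 250.] 74 [ 0.5194 -0.1245  0.1458] (array([ 515.8, -122.6]), array([16.8, 51.8]), 65.0)
 blue [300. 276.] 84 [ 0.5085 -0.197   0.1471] (array([ 507.3, -192.3]), array([19.2, 53.6]), 84.7)
 blue [306. 313.] 117 [ 0.5085 -0.2888  0.148 ] (array([ 504.8, -291.7]), array([20.3, 54.9]), 76.6)
 blue [298. 331.] 60 [ 0.4853 -0.3237  0.1412] (array([ 486.1, -321.3]), array([58.4,  8.3]), 82.2)
 blue [310. 331.] 80 [ 0.5103 -0.328   0.1409] (array([ 510.3, -325.9]), array([58.3,  9. ]), 75.2)
 blue [304. 345.] 122 [ 0.4933 -0.3603  0.1479] (array([ 492.8, -357.2]), array([18.7, 56. ]), 80.3)
```

Call:
{"fn": "apply_moves", "kwargs": {
  "linear": [
    [0.2,-0.11,-0.03],
    [0.4,-0.23,-0.06],
    [0.6,-0.34,-0.09],
    [0.8,-0.46,-0.12],
    [1.0,-0.57,-0.15]
  ],
  "delta_rot": [
    [0,0,0],
    [0,0,0],
    [0,0,0],
    [0,0,0],
    [0,0,0]
  ],
  "gripper": 1
}}

```text
clock: 0.52
position: [0.2353, -0.5257, 0.2462]
tool_rot: [-3.141, 0.0, 0.245]
force: [0.0, 0.7, -0.1]
grip_width: 0.0852
finger_force: 0.0
```

Call:
{"fn": "apply_moves", "kwargs": {
  "linear": [
    [0.2,-0.11,-0.03],
    [0.4,-0.23,-0.06],
    [0.6,-0.34,-0.09],
    [0.8,-0.46,-0.12],
    [1.0,-0.57,-0.15]
  ],
  "delta_rot": [
    [0,0,0],
    [0,0,0],
    [0,0,0],
    [0,0,0],
    [0,0,0]
  ]
}}

```text
clock: 0.93
position: [0.3184, -0.4462, 0.2612]
tool_rot: [-3.141, 0.0, 0.245]
force: [0.1, -0.5, 0.5]
grip_width: 0.0855
finger_force: 0.0
```

Call:
{"fn": "apply_moves", "kwargs": {
  "linear": [
    [0.2,-0.11,-0.03],
    [0.4,-0.23,-0.06],
    [0.6,-0.34,-0.09],
    [0.8,-0.46,-0.12],
    [1.0,-0.57,-0.15]
  ],
  "delta_rot": [
    [0,0,0],
    [0,0,0],
    [0,0,0],
    [0,0,0],
    [0,0,0]
  ]
}}

```text
clock: 1.35
position: [0.4016, -0.3667, 0.2763]
tool_rot: [-3.141, 0.0, 0.245]
force: [0.4, -0.0, -0.0]
grip_width: 0.0854
finger_force: 0.0
```

Call:
{"fn": "apply_moves", "kwargs": {
  "linear": [
    [0.08,-0.2,0],
    [0.16,-0.4,0],
    [0.24,-0.6,0],
    [0.32,-0.8,0],
    [0.4,-1.0,0]
  ],
  "delta_rot": [
    [0,0,0],
    [0,0,0],
    [0,0,0],
    [0,0,0],
    [0,0,0]
  ]
}}

```text
clock: 1.77
position: [0.4155, -0.26, 0.2761]
tool_rot: [-3.141, 0.0, 0.245]
force: [0.3, -0.1, -0.0]
grip_width: 0.0854
finger_force: 0.0
```

Call:
{"fn": "apply_moves", "kwargs": {
  "linear": [
    [0.08,-0.2,0],
    [0.16,-0.4,0],
    [0.24,-0.6,0],
    [0.32,-0.8,0],
    [0.4,-1.0,0]
  ],
  "delta_rot": [
    [0,0,0],
    [0,0,0],
    [0,0,0],
    [0,0,0],
    [0,0,0]
  ]
}}

```text
clock: 2.18
position: [0.4301, -0.1533, 0.2762]
tool_rot: [-3.141, 0.0, 0.245]
force: [0.3, 0.6, 1.2]
grip_width: 0.0855
finger_force: 0.0
```

```bash
cat >> h.py <<'E'
from scipy.spatial.transform import Rotation as Ro
from workcell import monitor
def wrist(tag):
    s=monitor.observe();T=np.eye(4);T[:3,:3]=Ro.from_euler("xyz",s["tool_rot"]).as_matrix();T[:3,3]=s["position"]
    p,d=optics.grab_frame("wrist");np.savez(tag+".npz",p=p,d=d,T=T);cv2.imwrite(f"pics/{tag}.png",p[:,:,::-1])
    return cloud("wrist",p,d,T)+(p,)
E
python3 - <<'E'
from h import *
w,h,p=wrist("w_ch")
m=win(w,.4,.65,-.28,-.05,.135,.16)&blue(h)
k,l,st,ce=cv2.connectedComponentsWithStats(m.astype(np.uint8))
for j in range(1,k):
    if st[j,4]>30:
        a=w[l==j];print(" blue",ce[j].round(),st[j,4],a.mean(0).round(4),rect(a))
E
```

```text
blue [297.  74.] 497 [ 0.5111 -0.1184  0.148 ] (array([ 509.9, -118.4]), array([ 5.4, 53.6]), 86.8)
 blue [322.  46.] 145 [ 0.535  -0.1318  0.1465] (array([ 534.6, -130.5]), array([11.2,  9.5]), 81.6)
 blue [390. 103.] 1145 [ 0.5081 -0.193   0.1449] (array([ 505.8, -190. ]), array([19.8, 59.5]), 86.9)
 blue [301. 115.] 97 [ 0.4825 -0.1285  0.1478] (array([ 482.5, -128.2]), array([12.2,  5.1]), 86.4)
 blue [484. 157.] 125 [ 0.4865 -0.2785  0.1459] (array([ 488.5, -279.3]), array([ 4.1, 19.9]), 78.0)
```

View pics/w_ch.png

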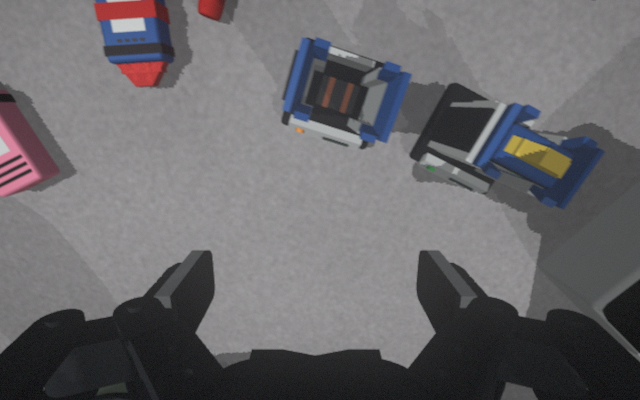

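The empty charger sits at about (345,92) with its orange lamp facing the robot at (298,131). I'll carry on to the pack.

Call:
{"fn": "apply_moves", "kwargs": {
  "linear": [
    [0.05,-0.2,0],
    [0.1,-0.4,0],
    [0.15,-0.6,0],
    [0.2,-0.8,0],
    [0.25,-1.0,0]
  ],
  "delta_rot": [
    [0,0,0],
    [0,0,0],
    [0,0,0],
    [0,0,0],
    [0,0,0]
  ]
}}

```text
clock: 2.65
position: [0.43, -0.0505, 0.2762]
tool_rot: [-3.142, 0.0, 0.245]
force: [1.0, -0.5, -0.4]
grip_width: 0.0856
finger_force: 0.0
```

Call:
{"fn": "apply_moves", "kwargs": {
  "linear": [
    [0.05,-0.2,0],
    [0.1,-0.4,0],
    [0.15,-0.6,0],
    [0.2,-0.8,0],
    [0.25,-1.0,0]
  ],
  "delta_rot": [
    [0,0,0],
    [0,0,0],
    [0,0,0],
    [0,0,0],
    [0,0,0]
  ]
}}

```text
clock: 3.07
position: [0.43, 0.0526, 0.2762]
tool_rot: [3.142, 0.0, 0.245]
force: [0.0, 0.8, 0.0]
grip_width: 0.0853
finger_force: 0.0
```

Call:
{"fn": "apply_moves", "kwargs": {
  "linear": [
    [0.05,-0.2,0],
    [0.1,-0.4,0],
    [0.15,-0.6,0],
    [0.2,-0.8,0],
    [0.25,-1.0,0]
  ],
  "delta_rot": [
    [0,0,0],
    [0,0,0],
    [0,0,0],
    [0,0,0],
    [0,0,0]
  ]
}}

```text
clock: 3.48
position: [0.4301, 0.1557, 0.2762]
tool_rot: [3.142, 0.0, 0.245]
force: [0.4, -0.7, 0.4]
grip_width: 0.0853
finger_force: 0.0
```

Call:
{"fn": "apply_moves", "kwargs": {
  "linear": [
    [0.05,-0.2,0],
    [0.1,-0.4,0],
    [0.15,-0.6,0],
    [0.2,-0.8,0],
    [0.25,-1.0,0]
  ],
  "delta_rot": [
    [0,0,0.02],
    [0,0,0.04],
    [0,0,0.07],
    [0,0,0.09],
    [0,0,0.117]
  ]
}}

```text
clock: 3.9
position: [0.4302, 0.2587, 0.2761]
tool_rot: [3.141, 0.0, -0.002]
force: [0.3, -0.5, 0.3]
grip_width: 0.0855
finger_force: 0.0
```

```bash
cat > look.py <<'E'
from h import *
w,h,p=wrist("w_pk")
s=monitor.observe();print(np.round(s["qpos"],3),np.round(s["position"],3),np.round(s["tool_rot"],3))
m=win(w,.4,.65,.24,.42,.028,.042)
k,l,st,ce=cv2.connectedComponentsWithStats(m.astype(np.uint8));j=1+st[1:,4].argmax();a=w[l==j]
print("top",ce[j].round(),len(a),np.median(a[:,2]),rect(a))
m=win(w,.36,.65,.24,.42,.006,.045)&yellow(h);a=w[m];print("fin",m.sum(),np.argwhere(m).mean(0),a.mean(0).round(4),rect(a))
E
python3 look.py
```

```text
[-0.277  0.308 -0.486  1.841  0.164  1.031 -2.403] [0.43  0.263 0.276] [-3.14   0.    -0.004]
top [246.  93.] 5783 0.03453247230998863 (array([503.8, 334. ]), array([110.1,  60.7]), 2.1)
fin 1347 [165.01855976 257.06533036] [0.4261 0.3265 0.0244] (array([423.8, 329.8]), array([182.1,  52.7]), 84.7)
```

View pics/w_pk.png

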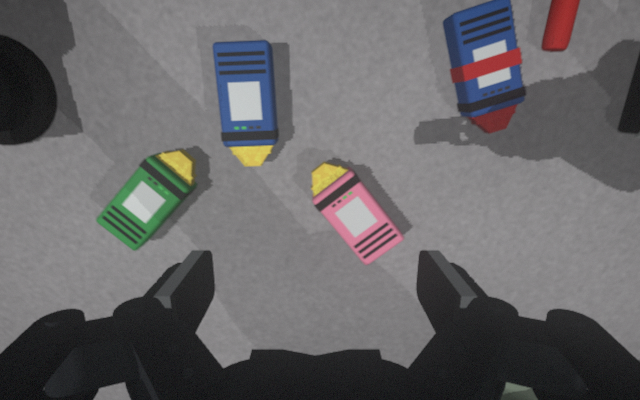

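The blue pack is at (246,93) with its fin towards the robot at (250,155). The green and pink look-alikes lie at (150,200) and (355,215), either side of the approach. I plan to grip the pack's sides with the tool leaning forward, then turn it about the tool axis so it ends fin up.

```bash
cat >> h.py <<'E'
def toolR(yaw,tilt):  # pointing down, tilt leans z toward tool x
    return Ro.from_euler("z",yaw)*Ro.from_euler("x",np.pi)*Ro.from_euler("y",tilt)
def rel(pos,R,p0=None,R0=None):
    s=monitor.observe()
    p0=np.array(s["position"]) if p0 is None else np.array(p0)
    R0=Ro.from_euler("xyz",s["tool_rot"]) if R0 is None else R0
    print("lin",(R0.inv().apply(np.array(pos)-p0)/.1).round(3),"rot",((R0.inv()*R).as_rotvec()/np.radians(120)).round(3))
E
python3 - <<'E'
from h import *
f=np.load("w_pk.npz");w,h=cloud("wrist",f["p"],f["d"],f["T"])
for n,h0,h1 in(("green",50,75),("pink",160,179)):
    m=(h[...,0]>h0)&(h[...,0]<h1)&(h[...,1]>90)&win(w,.2,.6,.1,.6,.025,.05);print(n,m.sum(),rect(w[m]))
for u,v in((192,158),(318,168),(176,150),(318,195)):print((u,v),w[v,u].round(3))
R=toolR(.037,np.radians(30));print(R.as_matrix().round(3))
g=np.array([.4913,.3336,.006]);z=R.as_matrix()[:,2]
hv=g-.09*z;print(hv);rel(hv,R);rel(g,R,hv,R)
E
```

```text
green 2440 (array([396.9, 403.4]), array([368.7, 159.8]), 84.4)
pink 2106 (array([424.1, 350.4]), array([495.7, 231.7]), 88.8)
(192, 158) [0.433 0.406 0.014]
(318, 168) [0.421 0.255 0.019]
(176, 150) [0.441 0.43  0.   ]
(318, 195) [0.391 0.255 0.028]
[[ 0.865  0.037  0.5  ]
 [ 0.032 -0.999  0.018]
 [ 0.5    0.    -0.866]]
[0.4463308  0.33193538 0.08394229]
lin [ 0.165 -0.69   1.924] rot [ 0.004  0.25  -0.02 ]
lin [0.  0.  0.9] rot [0. 0. 0.]
```

Call:
{"fn": "apply_moves", "kwargs": {
  "linear": [
    [0.03,-0.14,0.1],
    [0.06,-0.28,0.2],
    [0.1,-0.42,0.3],
    [0.13,-0.56,0.4],
    [0.165,-0.69,0.5]
  ],
  "delta_rot": [
    [0.001,0.05,-0.004],
    [0.002,0.1,-0.008],
    [0.003,0.15,-0.012],
    [0.004,0.2,-0.016],
    [0.004,0.25,-0.02]
  ]
}}

```text
clock: 4.37
position: [0.4388, 0.2961, 0.2393]
tool_rot: [3.133, -0.204, 0.017]
force: [-0.8, -0.0, -1.7]
grip_width: 0.0852
finger_force: 0.0
```

```bash
python3 - <<'E'
from h import *
s=monitor.observe();print(np.round(s["qpos"],3),np.round(s["position"],4),np.round(s["tool_rot"],3))
R=toolR(.037,np.radians(30));z=R.as_matrix()[:,2];g=np.array([.4913,.3336,.006]);rel(g-.09*z,R);rel(g,R)
E
```

```text
[-0.795  0.285 -0.005  1.977  0.221  0.752 -2.506] [0.4388 0.2961 0.2393] [ 3.133 -0.204  0.017]
lin [-0.235 -0.369  1.535] rot [ 0.007  0.153 -0.008]
lin [ 0.048 -0.386  2.389] rot [ 0.007  0.153 -0.008]
```

Joint 7 is at its limit this way round, so I'll turn the tool half a turn the other way.

Call:
{"fn": "apply_moves", "kwargs": {
  "linear": [
    [0,0,0],
    [0,0,0],
    [0,0,0],
    [0,0,0],
    [0,0,0]
  ],
  "delta_rot": [
    [0,0,-0.06],
    [0,0,-0.12],
    [0,0,-0.18],
    [0,0,-0.24],
    [0,0,-0.3]
  ]
}}

```text
clock: 4.78
position: [0.4385, 0.2962, 0.2391]
tool_rot: [3.014, -0.158, 0.658]
force: [0.7, -0.5, 0.7]
grip_width: 0.0856
finger_force: 0.0
```

Call:
{"fn": "apply_moves", "kwargs": {
  "linear": [
    [0,0,0],
    [0,0,0],
    [0,0,0],
    [0,0,0],
    [0,0,0]
  ],
  "delta_rot": [
    [0,0,-0.06],
    [0,0,-0.12],
    [0,0,-0.18],
    [0,0,-0.24],
    [0,0,-0.3]
  ]
}}

```text
clock: 5.2
position: [0.4387, 0.296, 0.2392]
tool_rot: [2.947, -0.054, 1.278]
force: [0.5, -0.1, 0.9]
grip_width: 0.0854
finger_force: 0.0
```

Call:
{"fn": "apply_moves", "kwargs": {
  "linear": [
    [0,0,0],
    [0,0,0],
    [0,0,0],
    [0,0,0],
    [0,0,0]
  ],
  "delta_rot": [
    [0,0,-0.06],
    [0,0,-0.12],
    [0,0,-0.18],
    [0,0,-0.24],
    [0,0,-0.3]
  ]
}}

```text
clock: 5.62
position: [0.4386, 0.296, 0.2391]
tool_rot: [2.952, 0.069, 1.891]
force: [0.2, 0.2, -0.3]
grip_width: 0.0854
finger_force: 0.0
```

Call:
{"fn": "apply_moves", "kwargs": {
  "linear": [
    [0,0,0],
    [0,0,0],
    [0,0,0],
    [0,0,0],
    [0,0,0]
  ],
  "delta_rot": [
    [0,0,-0.06],
    [0,0,-0.12],
    [0,0,-0.18],
    [0,0,-0.24],
    [0,0,-0.3]
  ]
}}

```text
clock: 6.03
position: [0.4386, 0.296, 0.2392]
tool_rot: [3.028, 0.167, 2.513]
force: [-0.4, 0.4, -0.1]
grip_width: 0.085
finger_force: 0.0
```

Call:
{"fn": "apply_moves", "kwargs": {
  "linear": [
    [0,0,0],
    [0,0,0],
    [0,0,0],
    [0,0,0],
    [0,0,0]
  ],
  "delta_rot": [
    [0,0,-0.06],
    [0,0,-0.12],
    [0,0,-0.18],
    [0,0,-0.24],
    [0,0,-0.3]
  ]
}}

```text
clock: 6.45
position: [0.4386, 0.296, 0.2391]
tool_rot: [-3.135, 0.202, -3.135]
force: [-0.1, 0.0, 0.7]
grip_width: 0.0852
finger_force: 0.0
```

```bash
python3 - <<'E'
from h import *
s=monitor.observe();print(np.round(s["qpos"],3),np.round(s["position"],4),np.round(s["tool_rot"],3))
R=toolR(np.pi+.037,-np.radians(30));z=R.as_matrix()[:,2];print(R.as_matrix().round(2));g=np.array([.4913,.3336,.006]);rel(g-.09*z,R);rel(g,R)
E
```

```text
[-0.3    0.336 -0.619  1.953  0.48   0.841  0.387] [0.4386 0.296  0.2391] [-3.135  0.202 -3.135]
[[-0.87 -0.04  0.5 ]
 [-0.03  1.    0.02]
 [-0.5   0.   -0.87]]
lin [0.234 0.369 1.534] rot [-0.008 -0.154 -0.013]
lin [-0.051  0.388  2.388] rot [-0.008 -0.154 -0.013]
```

Call:
{"fn": "apply_moves", "kwargs": {
  "linear": [
    [0.05,0.07,0.16],
    [0.1,0.15,0.32],
    [0.15,0.22,0.48],
    [0.2,0.3,0.64],
    [0.234,0.37,0.8]
  ],
  "delta_rot": [
    [-0.002,-0.03,-0.003],
    [-0.004,-0.06,-0.006],
    [-0.005,-0.09,-0.009],
    [-0.007,-0.12,-0.011],
    [-0.008,-0.154,-0.013]
  ]
}}

```text
clock: 6.87
position: [0.4323, 0.329, 0.1622]
tool_rot: [-3.139, 0.497, -3.114]
force: [1.0, -0.0, -0.3]
grip_width: 0.0856
finger_force: 0.0
```

```bash
python3 - <<'E'
from h import *
w,h,p=wrist("w_p2")
s=monitor.observe();print(np.round(s["qpos"],3),np.round(s["position"],4),np.round(s["tool_rot"],3))
m=win(w,.4,.65,.28,.39,.028,.042)
k,l,st,ce=cv2.connectedComponentsWithStats(m.astype(np.uint8));j=1+st[1:,4].argmax();a=w[l==j]
print("top",ce[j].round(),len(a),np.median(a[:,2]),rect(a))
R=toolR(np.pi+.037,-np.radians(30));z=R.as_matrix()[:,2];g=np.array([.4913,.3336,.006]);rel(g-.09*z,R);rel(g,R)
E
```

```text
[-0.696  0.417 -0.391  2.188  1.182  0.626 -0.454] [0.4309 0.3299 0.16  ] [-3.141  0.5   -3.116]
top [320. 175.] 6735 0.0346426804348936 (array([503.5, 335. ]), array([110.2,  60.7]), 2.4)
lin [0.229 0.017 0.741] rot [-0.003 -0.011 -0.005]
lin [0.208 0.023 1.641] rot [-0.003 -0.011 -0.005]
```

View pics/w_p2.png

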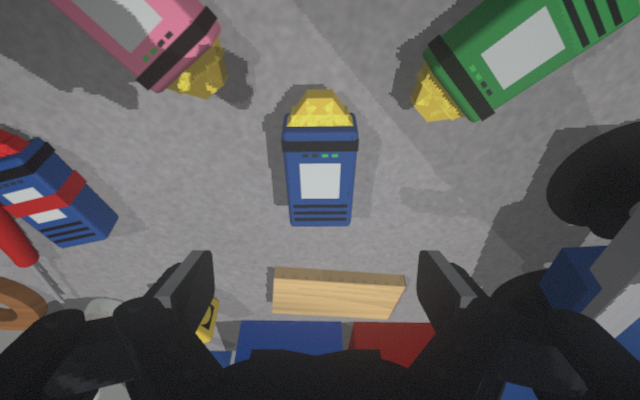

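The pack is centred between the fingers at (320,172), and its size and height match what was given. Going down now.

Call:
{"fn": "apply_moves", "kwargs": {
  "linear": [
    [0.06,0.0,0.15],
    [0.12,0.01,0.3],
    [0.18,0.02,0.45],
    [0.229,0.023,0.6],
    [0.229,0.023,0.74]
  ],
  "delta_rot": [
    [0,-0.003,-0.001],
    [0,-0.005,-0.003],
    [-0.003,-0.01,-0.005],
    [-0.003,-0.011,-0.006],
    [-0.003,-0.011,-0.006]
  ]
}}

```text
clock: 7.33
position: [0.4474, 0.3308, 0.0858]
tool_rot: [-3.136, 0.517, -3.099]
force: [0.2, 1.0, 0.0]
grip_width: 0.0855
finger_force: 0.0
```

Call:
{"fn": "apply_moves", "kwargs": {
  "linear": [
    [0,0,0.16],
    [0,0,0.32],
    [0,0,0.48],
    [0,0,0.6],
    [0,0,0.7]
  ],
  "delta_rot": [
    [0,0,0],
    [0,0,0],
    [0,0,0],
    [0,0,0],
    [0,0,0]
  ]
}}

```text
clock: 7.75
position: [0.4832, 0.3314, 0.0253]
tool_rot: [-3.136, 0.518, -3.101]
force: [0.8, -0.6, -0.3]
grip_width: 0.0856
finger_force: 0.0
```

```bash
python3 - <<'E'
from h import *
s=monitor.observe();print(np.round(s["qpos"],3),np.round(s["position"],4),np.round(s["tool_rot"],3),np.round(s["force"],2))
R=toolR(np.pi+.04,-np.radians(30));g=np.array([.4913,.3341,.006]);rel(g,R)
E
```

```text
[-0.693  0.732 -0.3    2.158  1.733  0.589 -0.924] [0.4832 0.3314 0.0253] [-3.136  0.518 -3.101] [ 0.8  -0.61 -0.3 ]
lin [0.024 0.024 0.208] rot [-0.002 -0.003  0.   ]
```

Call:
{"fn": "apply_moves", "kwargs": {
  "linear": [
    [0.01,0.01,0.05],
    [0.02,0.02,0.1],
    [0.024,0.024,0.15],
    [0.024,0.024,0.2],
    [0.024,0.024,0.208]
  ],
  "delta_rot": [
    [0,0,0],
    [0,0,0],
    [-0.002,-0.003,0],
    [-0.002,-0.003,0],
    [-0.002,-0.003,0]
  ]
}}

```text
clock: 8.17
position: [0.4907, 0.3347, 0.0065]
tool_rot: [-3.141, 0.524, -3.101]
force: [-0.2, 0.0, 0.4]
grip_width: 0.0856
finger_force: 0.0
```

Call:
{"fn": "apply_moves", "kwargs": {
  "linear": [
    [0,0,0],
    [0,0,0],
    [0,0,0],
    [0,0,0],
    [0,0,0]
  ],
  "delta_rot": [
    [0,0,0],
    [0,0,0],
    [0,0,0],
    [0,0,0],
    [0,0,0]
  ],
  "gripper": -1,
  "force": 90
}}

```text
clock: 8.58
position: [0.4905, 0.335, 0.0076]
tool_rot: [3.141, 0.525, -3.101]
force: [-5.2, -1.9, 8.8]
grip_width: 0.0586
finger_force: 96.6
```

Call:
{"fn": "apply_moves", "kwargs": {
  "linear": [
    [0,0,0],
    [0,0,0],
    [0,0,0],
    [0,0,0],
    [0,0,0]
  ],
  "delta_rot": [
    [0,0,0],
    [0,0,0],
    [0,0,0],
    [0,0,0],
    [0,0,0]
  ]
}}

```text
clock: 9.0
position: [0.4905, 0.335, 0.0076]
tool_rot: [3.141, 0.525, -3.101]
force: [-4.7, -3.1, 9.7]
grip_width: 0.0587
finger_force: 96.6
```

Call:
{"fn": "apply_moves", "kwargs": {
  "linear": [
    [-0.05,0,-0.09],
    [-0.15,0,-0.26],
    [-0.27,0,-0.47],
    [-0.4,0,-0.69],
    [-0.55,0,-0.95]
  ],
  "delta_rot": [
    [0,0,0],
    [0,0,0],
    [0,0,0],
    [0,0,0],
    [0,0,0]
  ]
}}

```text
clock: 9.42
position: [0.4896, 0.3347, 0.117]
tool_rot: [-3.142, 0.523, -3.1]
force: [0.9, 0.0, -5.7]
grip_width: 0.059
finger_force: 97.6
```

Call:
{"fn": "apply_moves", "kwargs": {
  "linear": [
    [-0.08,0,-0.14],
    [-0.16,0,-0.28],
    [-0.24,0,-0.42],
    [-0.32,0,-0.56],
    [-0.4,0,-0.69]
  ],
  "delta_rot": [
    [0,0,-0.04],
    [0,0,-0.08],
    [0,0,-0.13],
    [0,0,-0.19],
    [0,0,-0.25]
  ]
}}

```text
clock: 9.83
position: [0.4899, 0.3347, 0.1964]
tool_rot: [-2.865, 0.451, -2.523]
force: [1.0, -0.3, -4.9]
grip_width: 0.0586
finger_force: 98.0
```

Call:
{"fn": "apply_moves", "kwargs": {
  "linear": [
    [0,0,0],
    [0,0,0],
    [0,0,0],
    [0,0,0],
    [0,0,0]
  ],
  "delta_rot": [
    [0,0,-0.06],
    [0,0,-0.12],
    [0,0,-0.18],
    [0,0,-0.24],
    [0,0,-0.3]
  ]
}}

```text
clock: 10.25
position: [0.4901, 0.3346, 0.1955]
tool_rot: [-2.658, 0.211, -1.909]
force: [-1.0, 0.1, -5.6]
grip_width: 0.0587
finger_force: 98.0
```

```bash
python3 - <<'E'
from h import *
s=monitor.observe();print({k:np.round(s[k],3).tolist() for k in("qpos","position","tool_rot","force","grip_width","finger_force")})
E
```

```text
{'qpos': [-0.552, 0.416, -0.459, 2.074, 1.118, 0.66, 0.895], 'position': [0.49, 0.335, 0.195], 'tool_rot': [-2.658, 0.211, -1.909], 'force': [-0.986, 0.143, -5.615], 'grip_width': 0.059, 'finger_force': 97.973}
```

```bash
cat >> h.py <<'E'
Rg=Ro.from_euler("xyz",[3.141,.525,-3.101]);pg=np.array([.4905,.335,.0076])
a=np.radians(2.3);Rp=Ro.from_matrix(np.array([[-np.cos(a),-np.sin(a),0],[np.sin(a),-np.cos(a),0],[0,0,1]]).T.T if 0 else np.column_stack([[-np.cos(a),-np.sin(a),0],[np.sin(a),-np.cos(a),0],[0,0,1]]))
pc=np.array([.5036,.3345,.017])
Rtp=Rg.inv()*Rp; ptp=Rg.inv().apply(pc-pg)   # pack in tool
def packnow(s):
    R=Ro.from_euler("xyz",s["tool_rot"]);Q=R*Rtp;c=R.apply(ptp)+s["position"];return Q,c,c-Q.as_matrix()[:,0]*.055
def tcp_for(phi,foot):   # upright pack, tool azimuth phi
    Q=Ro.from_matrix(np.column_stack([[0,0,1],[-np.sin(phi),np.cos(phi),0],[-np.cos(phi),-np.sin(phi),0]]))
    # x up, z_pack = -(tool horizontal dir)
    R=Q*Rtp.inv();return np.array(foot)+[0,0,.055]-R.apply(ptp),R
E
python3 - <<'E'
from h import *
s=monitor.observe();Q,c,f=packnow(s);print("pack",Q.as_matrix().round(2),c,f)
for phi in(.04,.3,.6):
    p,R=tcp_for(phi,[.5,.33,.12]);print(phi,p.round(3),R.as_matrix()[:,[0,2]].round(2).tolist(),np.linalg.det(R.as_matrix()));rel(p,R)
E
```

```text
pack [[-0.53  0.8  -0.27]
 [-0.81 -0.39  0.44]
 [ 0.25  0.46  0.85]] [0.4953521  0.34896717 0.20068758] [0.52460621 0.39342145 0.18679461]
0.04 [0.509 0.329 0.188] [[0.5, 0.86], [0.02, 0.03], [0.87, -0.5]] 1.0000000000000007
lin [ 0.001 -0.142  0.16 ] rot [ 0.248  0.16  -0.931]
0.3 [0.509 0.332 0.188] [[0.48, 0.83], [0.15, 0.25], [0.87, -0.5]] 1.0000000000000004
lin [-0.021 -0.131  0.16 ] rot [ 0.314  0.073 -1.015]
0.6 [0.508 0.334 0.188] [[0.41, 0.71], [0.28, 0.49], [0.87, -0.5]] 1.0000000000000009
lin [-0.042 -0.113  0.155] rot [ 0.391 -0.037 -1.105]
```

Call:
{"fn": "apply_moves", "kwargs": {
  "linear": [
    [0,0,0],
    [0,0,0],
    [0,0,0],
    [0,0,0],
    [0,0,0]
  ],
  "delta_rot": [
    [0.012,0.008,-0.047],
    [0.025,0.016,-0.093],
    [0.037,0.024,-0.14],
    [0.05,0.032,-0.186],
    [0.062,0.04,-0.233]
  ]
}}

```text
clock: 10.67
position: [0.4902, 0.3348, 0.1956]
tool_rot: [-2.508, -0.122, -1.543]
force: [-0.8, 0.5, -5.5]
grip_width: 0.0588
finger_force: 98.2
```

Call:
{"fn": "apply_moves", "kwargs": {
  "linear": [
    [0,0,0],
    [0,0,0],
    [0,0,0],
    [0,0,0],
    [0,0,0]
  ],
  "delta_rot": [
    [0.012,0.008,-0.047],
    [0.025,0.016,-0.093],
    [0.037,0.024,-0.14],
    [0.05,0.032,-0.186],
    [0.062,0.04,-0.233]
  ]
}}

```text
clock: 11.08
position: [0.4901, 0.3349, 0.1955]
tool_rot: [-2.485, -0.486, -1.189]
force: [-0.1, -0.1, -5.8]
grip_width: 0.0587
finger_force: 98.2
```

```bash
cat > st.py <<'E'
from h import *
s=monitor.observe();print({k:np.round(s[k],3).tolist() for k in("clock","qpos","position","tool_rot","force","grip_width","finger_force")})
Q,c,f=packnow(s);print("pack x",Q.as_matrix()[:,0].round(3),"c",c.round(4),"foot",f.round(4))
E
python3 st.py; python3 - <<'E'
from h import *
p,R=tcp_for(.04,[.5,.33,.12]);rel(p,R)
E
```

```text
{'clock': 11.083, 'qpos': [-0.743, 0.505, -0.449, 2.133, 1.425, 0.978, 1.437], 'position': [0.49, 0.335, 0.195], 'tool_rot': [-2.485, -0.486, -1.189], 'force': [-0.059, -0.101, -5.803], 'grip_width': 0.059, 'finger_force': 98.246}
pack x [-0.069 -0.652  0.755] c [0.4844 0.3488 0.1896] foot [0.4882 0.3847 0.1481]
lin [ 0.075 -0.05   0.194] rot [ 0.124  0.08  -0.465]
```

Call:
{"fn": "apply_moves", "kwargs": {
  "linear": [
    [0,0,0],
    [0,0,0],
    [0,0,0],
    [0,0,0],
    [0,0,0]
  ],
  "delta_rot": [
    [0.012,0.008,-0.047],
    [0.025,0.016,-0.093],
    [0.037,0.024,-0.14],
    [0.05,0.032,-0.186],
    [0.062,0.04,-0.233]
  ]
}}

```text
clock: 11.5
position: [0.4901, 0.3349, 0.1954]
tool_rot: [-2.639, -0.831, -0.731]
force: [0.1, -0.5, -4.1]
grip_width: 0.0586
finger_force: 98.3
```

Call:
{"fn": "apply_moves", "kwargs": {
  "linear": [
    [0,0,0],
    [0,0,0],
    [0,0,0],
    [0,0,0],
    [0,0,0]
  ],
  "delta_rot": [
    [0.012,0.008,-0.047],
    [0.025,0.016,-0.093],
    [0.037,0.024,-0.14],
    [0.05,0.032,-0.186],
    [0.062,0.04,-0.233]
  ]
}}

```text
clock: 11.92
position: [0.4901, 0.3349, 0.1953]
tool_rot: [3.135, -1.046, 0.046]
force: [-0.2, -0.2, -5.2]
grip_width: 0.0586
finger_force: 98.3
```

```bash
python3 st.py; python3 - <<'E'
from h import *
p,R=tcp_for(.04,[.5,.33,.12]);rel(p,R)
p,R=tcp_for(.04,[.5,.33,.01]);rel(p,R)
E
```

```text
{'clock': 11.917, 'qpos': [-0.863, 0.575, -0.369, 2.331, 1.862, 1.136, 1.933], 'position': [0.49, 0.335, 0.195], 'tool_rot': [3.135, -1.046, 0.046], 'force': [-0.153, -0.23, -5.174], 'grip_width': 0.059, 'finger_force': 98.342}
pack x [-0.     0.003  1.   ] c [0.4806 0.3355 0.1822] foot [0.4806 0.3354 0.1272]
lin [0.033 0.063 0.202] rot [0.    0.    0.001]
lin [-0.919  0.059  0.753] rot [0.    0.    0.001]
```

```bash
python3 - <<'E'
from h import *
for z in(.03,.004):
    p,R=tcp_for(.04,[.525,.33,z]);print(p.round(3));rel(p,R)
E
```

```text
[0.534 0.329 0.098]
lin [-0.62   0.07   0.869] rot [0.    0.    0.001]
[0.534 0.329 0.072]
lin [-0.845  0.069  0.999] rot [0.    0.    0.001]
```

Call:
{"fn": "apply_moves", "kwargs": {
  "linear": [
    [-0.12,0.01,0.17],
    [-0.25,0.03,0.35],
    [-0.37,0.04,0.52],
    [-0.5,0.06,0.7],
    [-0.62,0.07,0.87]
  ],
  "delta_rot": [
    [0,0,0],
    [0,0,0],
    [0,0,0],
    [0,0,0],
    [0,0,0]
  ]
}}

```text
clock: 12.33
position: [0.5351, 0.3293, 0.097]
tool_rot: [-3.141, -1.045, 0.036]
force: [0.6, -0.4, -5.4]
grip_width: 0.0581
finger_force: 98.4
```

```bash
python3 st.py; python3 - <<'E'
from h import *
for z in(.03,.004):
    p,R=tcp_for(.04,[.525,.33,z]);rel(p,R)
p,d=optics.grab_frame("side");cv2.imwrite("pics/side1.png",cv2.resize(p[60:260,180:420,::-1],None,fx=3,fy=3)[:, :])
np.savez("side1.npz",p=p,d=d)
E
```

```text
{'clock': 12.333, 'qpos': [-0.8, 0.827, -0.312, 2.275, 2.086, 1.205, 1.764], 'position': [0.535, 0.329, 0.097], 'tool_rot': [-3.141, -1.045, 0.036], 'force': [0.647, -0.416, -5.393], 'grip_width': 0.058, 'finger_force': 98.432}
pack x [ 0.001 -0.001  1.   ] c [0.5257 0.33   0.084 ] foot [0.5256 0.33   0.029 ]
lin [ 0.006 -0.001 -0.011] rot [ 0.001  0.    -0.001]
lin [-0.219 -0.001  0.12 ] rot [ 0.001  0.    -0.001]
```

View pics/side1.png

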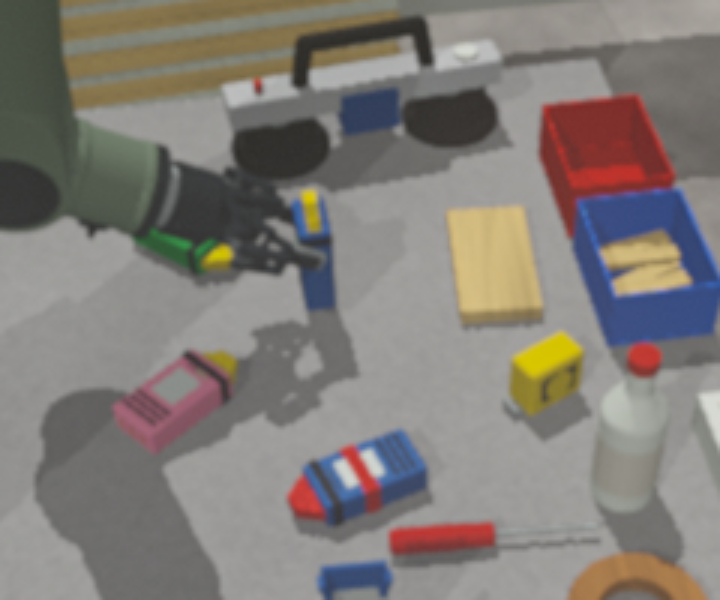

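The pack hangs upright with its fin up at (310,210) in the crop, and the space around it is free. I'll set it down gently.

Call:
{"fn": "apply_moves", "kwargs": {
  "linear": [
    [-0.05,0,0.03],
    [-0.1,0,0.055],
    [-0.14,0,0.08],
    [-0.18,0,0.105],
    [-0.22,0,0.127]
  ],
  "delta_rot": [
    [0,0,0],
    [0,0,0],
    [0,0,0],
    [0,0,0],
    [0,0,0]
  ]
}}

```text
clock: 12.8
position: [0.535, 0.33, 0.0732]
tool_rot: [-3.139, -1.047, 0.034]
force: [0.6, -0.4, -4.9]
grip_width: 0.0582
finger_force: 98.9
```

Call:
{"fn": "apply_moves", "kwargs": {
  "linear": [
    [-0.006,0,0.004],
    [-0.012,0,0.007],
    [-0.017,0,0.01],
    [-0.02,0,0.012],
    [-0.026,0,0.015]
  ],
  "delta_rot": [
    [0,0,0],
    [0,0,0],
    [0,0,0],
    [0,0,0],
    [0,0,0]
  ]
}}

```text
clock: 13.22
position: [0.5353, 0.3297, 0.0705]
tool_rot: [-3.14, -1.047, 0.034]
force: [-3.2, -1.5, 7.2]
grip_width: 0.0586
finger_force: 100.0
```

Call:
{"fn": "apply_moves", "kwargs": {
  "linear": [
    [0,0,0],
    [0,0,0],
    [0,0,0],
    [0,0,0],
    [0,0,0]
  ],
  "delta_rot": [
    [0,0,0],
    [0,0,0],
    [0,0,0],
    [0,0,0],
    [0,0,0]
  ],
  "gripper": 1
}}

```text
clock: 13.63
position: [0.5352, 0.3295, 0.0701]
tool_rot: [-3.14, -1.047, 0.035]
force: [0.1, 0.3, 0.1]
grip_width: 0.0853
finger_force: 0.0
```

Call:
{"fn": "apply_moves", "kwargs": {
  "linear": [
    [0,0,-0.1],
    [0,0,-0.3],
    [0,0,-0.5],
    [0,0,-0.75],
    [0,0,-1.0]
  ],
  "delta_rot": [
    [0,0,0],
    [0,0,0],
    [0,0,0],
    [0,0,0],
    [0,0,0]
  ]
}}

```text
clock: 14.05
position: [0.4473, 0.3259, 0.1208]
tool_rot: [-3.141, -1.046, 0.036]
force: [0.2, -0.0, 0.2]
grip_width: 0.0852
finger_force: 0.0
```

Call:
{"fn": "apply_moves", "kwargs": {
  "linear": [
    [0.15,0,-0.1],
    [0.3,0,-0.2],
    [0.5,0,-0.3],
    [0.75,0,-0.4],
    [1.0,0,-0.5]
  ],
  "delta_rot": [
    [0,0,0],
    [0,0,0],
    [0,0,0],
    [0,0,0],
    [0,0,0]
  ]
}}

```text
clock: 14.47
position: [0.4545, 0.3264, 0.2327]
tool_rot: [3.142, -1.046, 0.037]
force: [-0.0, 0.7, 0.4]
grip_width: 0.0852
finger_force: 0.0
```

```bash
python3 - <<'E'
from h import *
s=monitor.observe();print(np.round(s["qpos"],3))
w,h,p=wrist("w_up");pp=w
m=win(w,.45,.62,.26,.40,.1,.145)
for n,mm in(("all",m),("fin",m&yellow(h)&win(w,0,1,0,1,.12,.15)),("should",m&win(w,0,1,0,1,.1,.117))):
    if mm.sum()>9:print(n,mm.sum(),w[mm].mean(0).round(4),rect(w[mm]))
p,d=optics.grab_frame("side");w,h=cloud("side",p,d);m=win(w,.45,.62,.26,.40,.1,.145)
print("side",m.sum(),w[m].mean(0).round(4),rect(w[m]))
rel([.5256,.33,.25],toolR(np.pi/2+.04,0))
rel([.5256,.33,.25],toolR(-np.pi/2+.04,0))
E
```

```text
[-0.886  0.466 -0.433  2.375  1.739  1.146  1.991]
all 2980 [0.517  0.3294 0.1164] (array([522.5, 329.7]), array([34.2, 60.4]), 2.3)
fin 1002 [0.5214 0.3298 0.129 ] (array([523.3, 329.7]), array([15.7, 43.8]), 2.3)
should 1785 [0.5142 0.3294 0.109 ] (array([522.5, 329.7]), array([34.2, 60.4]), 2.3)
side 176 [0.524  0.3198 0.1161] (array([524.8, 327. ]), array([34.4, 57.6]), 2.6)
lin [ 0.47  -0.007  0.537] rot [ 0.39  -0.392 -0.677]
lin [ 0.47  -0.007  0.537] rot [-0.391 -0.389  0.671]
```

View pics/w_up.png

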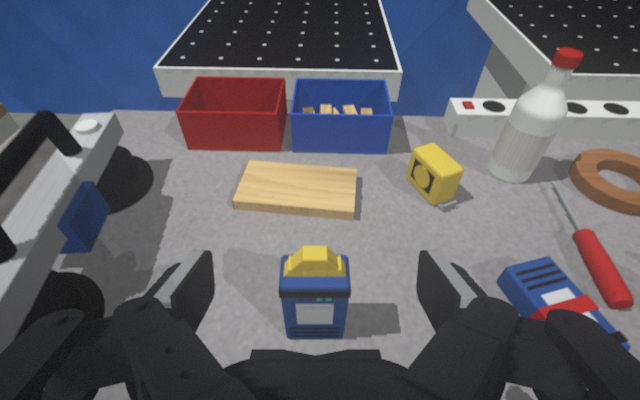

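The pack stands upright on its own at (315,300) in the wrist picture, and the measured footprint of 34 x 60 mm agrees. Now I'll turn the tool to point down, jaws across the fin, unwinding joint 7 as it goes.

Call:
{"fn": "apply_moves", "kwargs": {
  "linear": [
    [0.04,0,0.0],
    [0.08,0,0.0],
    [0.12,0,0.0],
    [0.16,0,0.0],
    [0.2,0,0.0]
  ],
  "delta_rot": [
    [-0.026,-0.026,0.045],
    [-0.052,-0.052,0.09],
    [-0.078,-0.078,0.134],
    [-0.104,-0.104,0.179],
    [-0.13,-0.13,0.224]
  ]
}}

```text
clock: 14.98
position: [0.4642, 0.3275, 0.249]
tool_rot: [-2.888, -0.696, -0.641]
force: [-1.1, -0.3, 0.2]
grip_width: 0.0852
finger_force: 0.0
```

Call:
{"fn": "apply_moves", "kwargs": {
  "linear": [
    [0,0,0],
    [0,0,0],
    [0,0,0],
    [0,0,0],
    [0,0,0]
  ],
  "delta_rot": [
    [-0.026,-0.026,0.045],
    [-0.052,-0.052,0.09],
    [-0.078,-0.078,0.134],
    [-0.104,-0.104,0.179],
    [-0.13,-0.13,0.224]
  ]
}}

```text
clock: 15.4
position: [0.4642, 0.3275, 0.2487]
tool_rot: [-2.942, -0.32, -1.091]
force: [-0.7, -0.8, -0.6]
grip_width: 0.0854
finger_force: 0.0
```

Call:
{"fn": "apply_moves", "kwargs": {
  "linear": [
    [0,0,0],
    [0,0,0],
    [0,0,0],
    [0,0,0],
    [0,0,0]
  ],
  "delta_rot": [
    [-0.026,-0.026,0.045],
    [-0.052,-0.052,0.09],
    [-0.078,-0.078,0.134],
    [-0.104,-0.104,0.179],
    [-0.13,-0.13,0.224]
  ]
}}

```text
clock: 15.82
position: [0.4643, 0.3274, 0.2487]
tool_rot: [3.134, 0.001, -1.535]
force: [-0.7, -0.2, -0.6]
grip_width: 0.0854
finger_force: 0.0
```

```bash
python3 - <<'E'
from h import *
s=monitor.observe();print(np.round(s["qpos"],3),s["position"],s["tool_rot"])
E
```

```text
[-0.375  0.448 -0.47   1.711  0.222  1.042  2.259] [0.46431435 0.32737668 0.24870942] [ 3.13385841e+00  6.31392324e-04 -1.53518389e+00]
```

Call:
{"fn": "apply_moves", "kwargs": {
  "linear": [
    [0,0,0],
    [0,0,0],
    [0,0,0],
    [0,0,0],
    [0,0,0]
  ],
  "delta_rot": [
    [0,0,0.06],
    [0,0,0.12],
    [0,0,0.18],
    [0,0,0.24],
    [0,0,0.3]
  ]
}}

```text
clock: 16.23
position: [0.4641, 0.3268, 0.2483]
tool_rot: [3.138, -0.006, -2.162]
force: [-0.1, -0.3, -1.3]
grip_width: 0.0855
finger_force: 0.0
```

Call:
{"fn": "apply_moves", "kwargs": {
  "linear": [
    [0,0,0],
    [0,0,0],
    [0,0,0],
    [0,0,0],
    [0,0,0]
  ],
  "delta_rot": [
    [0,0,0.06],
    [0,0,0.12],
    [0,0,0.18],
    [0,0,0.24],
    [0,0,0.3]
  ]
}}

```text
clock: 16.65
position: [0.464, 0.327, 0.2482]
tool_rot: [-3.141, -0.006, -2.787]
force: [0.1, 0.2, 0.5]
grip_width: 0.0853
finger_force: 0.0
```

Call:
{"fn": "apply_moves", "kwargs": {
  "linear": [
    [0,0,0],
    [0,0,0],
    [0,0,0],
    [0,0,0],
    [0,0,0]
  ],
  "delta_rot": [
    [0,0,0.06],
    [0,0,0.12],
    [0,0,0.18],
    [0,0,0.24],
    [0,0,0.3]
  ]
}}

```text
clock: 17.07
position: [0.464, 0.327, 0.2482]
tool_rot: [-3.137, -0.005, 2.871]
force: [0.7, 0.1, 0.7]
grip_width: 0.0854
finger_force: 0.0
```

Call:
{"fn": "apply_moves", "kwargs": {
  "linear": [
    [0,0,0],
    [0,0,0],
    [0,0,0],
    [0,0,0],
    [0,0,0]
  ],
  "delta_rot": [
    [0,0,0.06],
    [0,0,0.12],
    [0,0,0.18],
    [0,0,0.24],
    [0,0,0.3]
  ]
}}

```text
clock: 17.48
position: [0.464, 0.327, 0.2482]
tool_rot: [-3.135, -0.001, 2.246]
force: [-0.1, 0.2, 0.0]
grip_width: 0.086
finger_force: 0.0
```

Call:
{"fn": "apply_moves", "kwargs": {
  "linear": [
    [0,0,0],
    [0,0,0],
    [0,0,0],
    [0,0,0],
    [0,0,0]
  ],
  "delta_rot": [
    [0,0,0.06],
    [0,0,0.12],
    [0,0,0.18],
    [0,0,0.24],
    [0,0,0.3]
  ]
}}

```text
clock: 17.9
position: [0.464, 0.327, 0.2482]
tool_rot: [-3.136, 0.002, 1.621]
force: [1.0, 0.3, 0.3]
grip_width: 0.0858
finger_force: 0.0
```

```bash
python3 - <<'E'
from h import *
s=monitor.observe();print(np.round(s["qpos"],3),s["position"],s["tool_rot"])
w,h,p=wrist("w_fin")
m=win(w,.45,.62,.26,.40,.128,.145)&yellow(h);print("fin top",m.sum(),np.median(w[m],0).round(4),rect(w[m]))
m=win(w,.45,.62,.26,.40,.1,.145);print("all",m.sum(),rect(w[m]))
rel([.5228,.3297,.18],toolR(np.pi/2+.04,0))
E
```

```text
[-0.888  0.424  0.235  1.74  -0.116  0.997 -0.56 ] [0.46395953 0.32698722 0.24822971] [-3.13567115e+00  2.36960947e-03  1.62091523e+00]
fin top 582 [0.5236 0.3318 0.1341] (array([523.9, 330. ]), array([13.7, 28.5]), 1.2)
all 2831 (array([524.2, 329.8]), array([34.7, 60.6]), 2.1)
lin [0.004 0.593 0.679] rot [-0.003  0.001  0.   ]
```

Call:
{"fn": "apply_moves", "kwargs": {
  "linear": [
    [0,0.15,0],
    [0,0.3,0.1],
    [0,0.45,0.3],
    [0,0.6,0.5],
    [0.0,0.603,0.68]
  ],
  "delta_rot": [
    [0,0,0],
    [-0.001,0,0],
    [-0.002,0,0],
    [-0.003,0.001,0],
    [-0.003,0.001,0]
  ]
}}

```text
clock: 18.37
position: [0.5263, 0.3298, 0.1789]
tool_rot: [3.14, 0.0, 1.629]
force: [0.5, -0.2, -0.2]
grip_width: 0.0854
finger_force: 0.0
```

```bash
python3 - <<'E'
from h import *
rel([.5238,.3298,.114],toolR(np.pi/2+.038,0))
E
```

```text
lin [ 0.001 -0.026  0.649] rot [0.001 0.    0.01 ]
```

Call:
{"fn": "apply_moves", "kwargs": {
  "linear": [
    [0,-0.02,0.15],
    [0,-0.026,0.3],
    [0,-0.026,0.45],
    [0,-0.026,0.6],
    [0.0,-0.026,0.649]
  ],
  "delta_rot": [
    [0,0,0.005],
    [0.001,0,0.01],
    [0.001,0,0.01],
    [0.001,0,0.01],
    [0.001,0,0.01]
  ]
}}

```text
clock: 18.78
position: [0.521, 0.3298, 0.1133]
tool_rot: [-3.138, 0.001, 1.609]
force: [-0.2, -0.4, -0.7]
grip_width: 0.0852
finger_force: 0.0
```

Call:
{"fn": "apply_moves", "kwargs": {
  "linear": [
    [0,0,0],
    [0,0,0],
    [0,0,0],
    [0,0,0],
    [0,0,0]
  ],
  "delta_rot": [
    [0,0,0],
    [0,0,0],
    [0,0,0],
    [0,0,0],
    [0,0,0]
  ],
  "gripper": -0.4,
  "force": 20
}}

```text
clock: 19.2
position: [0.5232, 0.3304, 0.1165]
tool_rot: [3.14, -0.001, 1.606]
force: [0.9, -0.1, 0.2]
grip_width: 0.0266
finger_force: 0.0
```

Call:
{"fn": "apply_moves", "kwargs": {
  "linear": [
    [0,0,0],
    [0,0,0],
    [0,0,0],
    [0,0,0],
    [0,0,0]
  ],
  "delta_rot": [
    [0,0,0],
    [0,0,0],
    [0,0,0],
    [0,0,0],
    [0,0,0]
  ],
  "gripper": -1,
  "force": 30
}}

```text
clock: 19.62
position: [0.5235, 0.3303, 0.1163]
tool_rot: [3.14, -0.001, 1.606]
force: [3.0, -0.7, 6.8]
grip_width: 0.0134
finger_force: 32.9
```

Call:
{"fn": "apply_moves", "kwargs": {
  "linear": [
    [0,0,0],
    [0,0,0],
    [0,0,0],
    [0,0,0],
    [0,0,0]
  ],
  "delta_rot": [
    [0,0,0],
    [0,0,0],
    [0,0,0],
    [0,0,0],
    [0,0,0]
  ],
  "force": 100
}}

```text
clock: 20.03
position: [0.5237, 0.3303, 0.1165]
tool_rot: [3.139, -0.001, 1.606]
force: [1.6, -0.8, 8.8]
grip_width: 0.0117
finger_force: 98.3
```

Call:
{"fn": "apply_moves", "kwargs": {
  "linear": [
    [0,0,-0.05],
    [0,0,-0.2],
    [0,0,-0.45],
    [0,0,-0.7],
    [0,0,-0.95]
  ],
  "delta_rot": [
    [0,0,0],
    [0,0,0],
    [0,0,0],
    [0,0,0],
    [0,0,0]
  ]
}}

```text
clock: 20.45
position: [0.5221, 0.3296, 0.2115]
tool_rot: [-3.141, 0.0, 1.606]
force: [-0.3, 0.5, -4.1]
grip_width: 0.0118
finger_force: 98.2
```

Call:
{"fn": "apply_moves", "kwargs": {
  "linear": [
    [0,0,-0.25],
    [0,0,-0.5],
    [0,0,-0.7],
    [0,0,-0.85],
    [0,0,-0.95]
  ],
  "delta_rot": [
    [0,0,0],
    [0,0,0],
    [0,0,0],
    [0,0,0],
    [0,0,0]
  ]
}}

```text
clock: 20.87
position: [0.5226, 0.3299, 0.3073]
tool_rot: [3.141, -0.001, 1.606]
force: [-0.7, 0.7, -4.9]
grip_width: 0.0115
finger_force: 98.3
```

Call:
{"fn": "apply_moves", "kwargs": {
  "linear": [
    [-0.1,0,0],
    [-0.25,0,0],
    [-0.45,0,0],
    [-0.7,0,0],
    [-1.0,0,0]
  ],
  "delta_rot": [
    [0,0,0],
    [0,0,0],
    [0,0,0],
    [0,0,0],
    [0,0,0]
  ]
}}

```text
clock: 21.28
position: [0.5254, 0.2283, 0.3042]
tool_rot: [-3.14, 0.0, 1.607]
force: [0.3, 0.3, -4.3]
grip_width: 0.0114
finger_force: 98.2
```

Call:
{"fn": "apply_moves", "kwargs": {
  "linear": [
    [-0.2,0,0],
    [-0.4,0,0],
    [-0.6,0,0],
    [-0.8,0,0],
    [-1.0,0,0]
  ],
  "delta_rot": [
    [0,0,0],
    [0,0,0],
    [0,0,0],
    [0,0,0],
    [0,0,0]
  ]
}}

```text
clock: 21.7
position: [0.5289, 0.1274, 0.3045]
tool_rot: [-3.14, 0.0, 1.605]
force: [0.3, 0.5, -4.4]
grip_width: 0.0115
finger_force: 98.3
```

Call:
{"fn": "apply_moves", "kwargs": {
  "linear": [
    [-0.3,0,0],
    [-0.55,0,0],
    [-0.75,0,0],
    [-0.9,0,0],
    [-1.0,0,0]
  ],
  "delta_rot": [
    [0,0,0],
    [0,0,0],
    [0,0,0],
    [0,0,0],
    [0,0,0]
  ]
}}

```text
clock: 22.12
position: [0.5323, 0.027, 0.3046]
tool_rot: [-3.14, 0.0, 1.603]
force: [-0.3, -0.3, -3.8]
grip_width: 0.0112
finger_force: 98.2
```

```bash
python3 - <<'E'
from h import *
w,h,p=wrist("w_fly")
s=monitor.observe();print(np.round(s["qpos"],3),s["position"],s["tool_rot"],s["force"],s["grip_width"])
m=win(w,.35,.7,-.25,-.02,.125,.16)&blue(h)
k,l,st,ce=cv2.connectedComponentsWithStats(m.astype(np.uint8))
for j in range(1,k):
    if st[j,4]>30:
        a=w[l==j];print(" blue",ce[j].round(),st[j,4],a.mean(0).round(4),rect(a))
E
```

```text
[-0.434  0.313  0.355  1.763 -0.12   1.088 -0.007] [0.53246178 0.02586434 0.3048174 ] [-3.14080586e+00  6.97061799e-04  1.60224485e+00] [-0.76082217 -2.65729962 -5.02598472] 0.011395583106140835
 blue [308. 322.] 65 [ 0.5291 -0.1201  0.1475] (array([ 530.4, -122.4]), array([12.8, 18.9]), 31.2)
 blue [314. 332.] 54 [ 0.5355 -0.1328  0.1471] (array([ 534.6, -132.3]), array([ 7.3, 10.1]), 1.9)
```

View pics/w_fly.png

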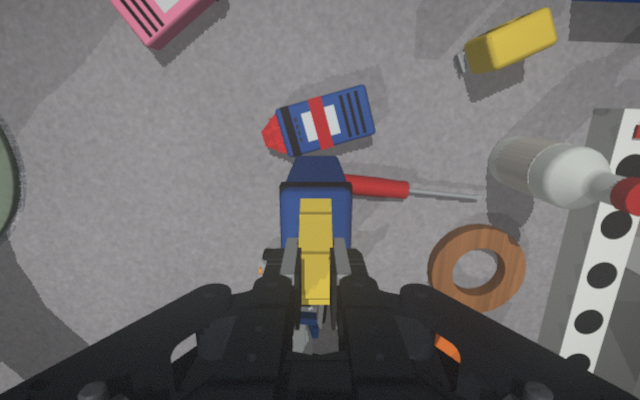

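The grip across the fin is sound, with the fin centred at (315,250). For the charger's pose I'll use the earlier overhead frame, where it isn't hidden.

```bash
python3 - <<'E'
from h import *
f=np.load("w_ch.npz");w,h=cloud("wrist",f["p"],f["d"],f["T"])
print("bench z",np.nanmedian(w[250:300,280:350,2]))
b=blue(h)&win(w,.45,.58,-.235,-.08,.13,.16)
k,l,st,ce=cv2.connectedComponentsWithStats(b.astype(np.uint8))
print(np.percentile(w[b][:,2],[5,25,50,75,95]).round(4))
for lo in(.138,.143,.146):
    m=b&(w[...,2]>lo)&(w[...,2]<.152);print(lo,m.sum(),rect(w[m]))
m=win(w,.43,.6,-.235,-.08,.014,.03);print("base",m.sum(),rect(w[m]))
a=w[b&(w[...,2]>.143)&(w[...,2]<.152)]
for lo,hi in((-.235,-.157),(-.157,-.08)):
    q=a[(a[:,1]>lo)&(a[:,1]<hi)];print(np.percentile(q[:,0],[2,98]).round(4),np.percentile(q[:,1],[1,99]).round(4),rect(q))
for n in("side","scene"):
    g=np.load(n+"0.npz");w,h=cloud(n,g["p"],g["d"]);m=blue(h)&win(w,.45,.58,-.235,-.08,.143,.153);print(n,m.sum(),rect(w[m]))
# crop w_ch
cv2.imwrite("pics/ch_crop.png",cv2.resize(f["p"][20:170,260:440,::-1],None,fx=4,fy=4,interpolation=cv2.INTER_CUBIC))
E
```

```text
bench z 0.00034749792563862347
[0.133  0.1423 0.1475 0.1484 0.1493]
0.138 1765 (array([ 508.7, -156.8]), array([84.3, 59.5]), 86.7)
0.143 1515 (array([ 508.7, -156.8]), array([84.3, 59.5]), 86.7)
0.146 1334 (array([ 508.7, -156.8]), array([84.3, 59.5]), 86.7)
base 2687 (array([ 506.3, -157.7]), array([103.6, 100.4]), 86.9)
[0.4785 0.5359] [-0.1993 -0.1779] (array([ 506.8, -189. ]), array([19.8, 59.5]), 86.9)
[0.4817 0.5392] [-0.1349 -0.114 ] (array([ 510.6, -124.4]), array([19.9, 59.3]), 87.5)
side 133 (array([ 509.8, -160.3]), array([83.7, 53.8]), 85.8)
scene 103 (array([ 512.3, -157.9]), array([85.5, 60.6]), 86.7)
```

View pics/ch_crop.png

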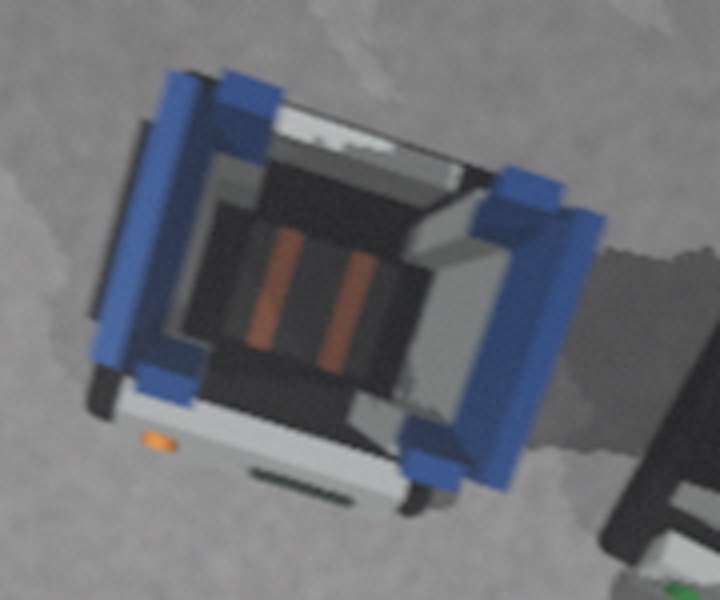

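The crop shows the empty slot with its contact strips at (270,290) and (345,310), orange lamp at (158,440). Centre is (0.5087, -0.1568) and yaw -3.3°, and both the guide tops and the base outline agree.

```bash
python3 - <<'E'
from h import *
R0=Ro.from_euler("xyz",monitor.observe()["tool_rot"])
rel([.5087,-.1568,.3],toolR(np.pi/2-.058,0))
E
```

```text
lin [-1.818 -0.295  0.05 ] rot [-0.     0.     0.043]
```

Call:
{"fn": "apply_moves", "kwargs": {
  "linear": [
    [-0.15,-0.03,0],
    [-0.3,-0.06,0],
    [-0.5,-0.09,0],
    [-0.72,-0.12,0],
    [-0.92,-0.15,0]
  ],
  "delta_rot": [
    [0,0,0],
    [0,0,0],
    [0,0,0],
    [0,0,0],
    [0,0,0]
  ]
}}

```text
clock: 22.58
position: [0.5207, -0.0634, 0.3048]
tool_rot: [-3.141, -0.001, 1.606]
force: [0.1, 0.4, -5.6]
grip_width: 0.0114
finger_force: 98.3
```

Call:
{"fn": "apply_moves", "kwargs": {
  "linear": [
    [-0.2,-0.03,0],
    [-0.4,-0.06,0],
    [-0.6,-0.09,0],
    [-0.78,-0.12,0],
    [-0.9,-0.145,0.02]
  ],
  "delta_rot": [
    [0,0,0.01],
    [0,0,0.02],
    [0,0,0.03],
    [0,0,0.04],
    [0,0,0.043]
  ]
}}

```text
clock: 23.0
position: [0.5095, -0.1545, 0.303]
tool_rot: [3.142, -0.0, 1.514]
force: [-0.5, 0.6, -5.3]
grip_width: 0.0115
finger_force: 98.2
```

```bash
python3 - <<'E'
from h import *
w,h,p=wrist("w_al")
s=monitor.observe();print(np.round(s["qpos"],3),s["position"],s["tool_rot"],np.round(s["force"],1))
rel([.5087,-.1568,.265],toolR(np.pi/2-.058,0))
for n in("side","scene"):
    p,d=optics.grab_frame(n);np.savez(n+"2.npz",p=p,d=d);w,h=cloud(n,p,d)
    m=win(w,.44,.58,-.22,-.09,.2,.288)&blue(h);a=w[m];print(n,"pack",m.sum(),np.percentile(a,[2,50,98],axis=0).round(3).tolist())
    m=blue(h)&win(w,.45,.58,-.235,-.08,.143,.153);print(" cheeks",m.sum(),rect(w[m]))
    if n=="scene":cv2.imwrite("pics/al.png",cv2.resize(p[90:250,150:330,::-1],None,fx=3.5,fy=3.5,interpolation=cv2.INTER_CUBIC))
E
```

```text
[-0.155  0.322  0.445  1.771 -0.154  1.083  0.284] [ 0.50886596 -0.15626378  0.30264885] [-3.14114653e+00  4.18959851e-04  1.51233461e+00] [-2.3 -2.4 -6.1]
lin [-0.005 -0.001  0.376] rot [-0.  0. -0.]
side pack 12 [[0.491, -0.189, 0.204], [0.516, -0.186, 0.263], [0.52, -0.183, 0.275]]
 cheeks 75 (array([ 509.4, -161.1]), array([83.1, 53.2]), 85.9)
scene pack 476 [[0.506, -0.183, 0.201], [0.526, -0.144, 0.235], [0.532, -0.125, 0.28]]
 cheeks 98 (array([ 513.1, -158.2]), array([86.1, 63.1]), 87.3)
```

View pics/al.png

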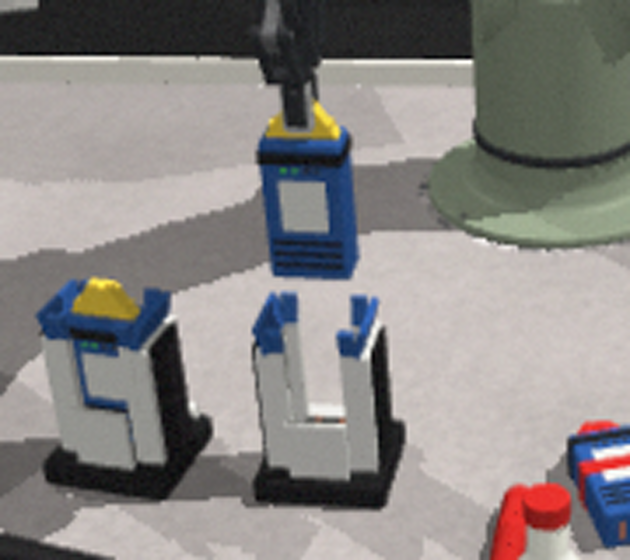

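Pack hangs above the empty slot at (305,210), the slot mouth at (315,310). It looks as if it leans slightly, so I'll measure its side edges.

```bash
cat > lean.py <<'E'
from h import *
import sys
def edges(npz,ylo,yhi,zlo,zhi,xf):
    g=np.load(npz);p,d=g["p"],g["d"];w,h=cloud("scene",p,d)
    i=optics.camera_info("scene");R=cv2.Rodrigues(np.array(i["rvec"],float))[0];C=-R.T@np.array(i["tvec"]).ravel()
    v,u=np.mgrid[:400,:640];r=np.stack([(u-i["cx"])/i["fx"],(v-i["cy"])/i["fy"],np.ones_like(u,float)],-1)@R
    q=C+r*((xf-C[0])/r[...,0])[...,None]   # on the front plane
    n=win(w,xf-.05,xf+.02,ylo,yhi,zlo-.03,zhi+.03)
    E=[]
    for row in range(400):
        c=np.where(n[row])[0]
        if len(c)<8:continue
        zz=q[row,c[0],2]
        if zlo<zz<zhi:E.append((zz,q[row,c[0],1],q[row,c[-1],1]))
    E=np.array(E);fl=np.polyfit(E[:,0],E[:,1],1);fr=np.polyfit(E[:,0],E[:,2],1)
    zm=(zlo+zhi)/2
    print(npz,len(E),"slopes deg",np.degrees([fl[0],fr[0]]).round(2),"edges",np.polyval(fl,zm).round(4),np.polyval(fr,zm).round(4))
if __name__=="__main__":
    edges("scene2.npz",-.22,-.09,.2,.285,.526)
    edges("scene2.npz",-.22,-.09,.05,.125,.54)
    edges("scene0.npz",-.22,-.09,.05,.125,.54)
E
python3 lean.py
```

```text
scene2.npz 30 slopes deg [-0.31  0.57] edges -0.1833 -0.1206
scene2.npz 23 slopes deg [-0.37 -1.42] edges -0.2018 -0.1026
scene0.npz 23 slopes deg [-0.71 -1.09] edges -0.2017 -0.1028
```

There's no real lean (under 1°), and pack and slot line up to about 1 mm sideways. Lowering now.

Call:
{"fn": "apply_moves", "kwargs": {
  "linear": [
    [0,0,0.08],
    [0,0,0.17],
    [0,0,0.26],
    [0,0,0.33],
    [0,0,0.37]
  ],
  "delta_rot": [
    [0,0,0],
    [0,0,0],
    [0,0,0],
    [0,0,0],
    [0,0,0]
  ]
}}

```text
clock: 23.57
position: [0.51, -0.1522, 0.265]
tool_rot: [-3.141, -0.001, 1.517]
force: [-0.0, -0.0, -4.8]
grip_width: 0.0114
finger_force: 98.2
```

Call:
{"fn": "apply_moves", "kwargs": {
  "linear": [
    [0,0,0.02],
    [0,0,0.05],
    [0,0,0.08],
    [0,0,0.11],
    [0,0,0.14]
  ],
  "delta_rot": [
    [0,0,0],
    [0,0,0],
    [0,0,0],
    [0,0,0],
    [0,0,0]
  ]
}}

```text
clock: 23.98
position: [0.5105, -0.1531, 0.2525]
tool_rot: [3.14, -0.0, 1.516]
force: [0.3, -3.5, -1.0]
grip_width: 0.0116
finger_force: 98.4
```

Call:
{"fn": "apply_moves", "kwargs": {
  "linear": [
    [-0.01,-0.005,0],
    [-0.02,-0.01,0],
    [-0.03,-0.015,0],
    [-0.035,-0.015,0],
    [-0.035,-0.015,0]
  ],
  "delta_rot": [
    [0,0,0],
    [0,0,0],
    [0,0,0],
    [0,0,0],
    [0,0,0]
  ]
}}

```text
clock: 24.4
position: [0.5087, -0.1562, 0.2526]
tool_rot: [3.141, -0.001, 1.516]
force: [-0.0, -0.4, -5.7]
grip_width: 0.0115
finger_force: 98.3
```

```bash
python3 - <<'E'
from h import *
s=monitor.observe();print(s["position"],s["tool_rot"],np.round(s["force"],1),np.round(s["moment"],2))
rel([.5087,-.1568,.23],toolR(np.pi/2-.058,0))
E
```

```text
[ 0.50867623 -0.15621489  0.25256296] [ 3.14077217e+00 -8.38387047e-04  1.51585913e+00] [-0.  -0.4 -5.7] [-0.01  0.01 -0.04]
lin [-0.006  0.     0.226] rot [ 0.    -0.     0.001]
```

Free of contact forces again. I'll continue gently.

Call:
{"fn": "apply_moves", "kwargs": {
  "linear": [
    [-0.005,0,0.04],
    [-0.005,0,0.08],
    [-0.005,0,0.12],
    [-0.005,0,0.15],
    [-0.005,0,0.18]
  ],
  "delta_rot": [
    [0,0,0],
    [0,0,0],
    [0,0,0.001],
    [0,0,0.001],
    [0,0,0.001]
  ]
}}

```text
clock: 24.82
position: [0.5086, -0.1566, 0.2339]
tool_rot: [3.141, -0.001, 1.514]
force: [0.4, -0.9, -4.1]
grip_width: 0.0113
finger_force: 98.3
```

```bash
cat > f.py <<'E'
from h import *
s=monitor.observe();print(np.round(s["position"],4),np.round(s["tool_rot"],4),np.round(s["force"],1),np.round(s["moment"],2))
rel([.5087,-.1568,.16],toolR(np.pi/2-.058,0))
E
python3 f.py
```

```text
[ 0.5086 -0.1566  0.2339] [ 3.1413e+00 -7.0000e-04  1.5139e+00] [ 0.4 -0.9 -4.1] [-0.05 -0.03  0.02]
lin [-0.003  0.001  0.739] rot [ 0.    -0.     0.001]
```

Call:
{"fn": "apply_moves", "kwargs": {
  "linear": [
    [0,0,0.06],
    [0,0,0.12],
    [0,0,0.18],
    [0,0,0.24],
    [0,0,0.3]
  ],
  "delta_rot": [
    [0,0,0],
    [0,0,0],
    [0,0,0],
    [0,0,0],
    [0,0,0]
  ]
}}

```text
clock: 25.23
position: [0.5086, -0.1566, 0.2037]
tool_rot: [3.141, -0.001, 1.514]
force: [0.2, -0.4, -4.9]
grip_width: 0.0116
finger_force: 98.3
```

```bash
python3 f.py
```

```text
[ 0.5086 -0.1566  0.2037] [ 3.1411e+00 -7.0000e-04  1.5139e+00] [ 0.2 -0.4 -4.9] [-0.08  0.02  0.01]
lin [-0.002  0.001  0.437] rot [ 0.    -0.     0.001]
```

Call:
{"fn": "apply_moves", "kwargs": {
  "linear": [
    [0,0,0.08],
    [0,0,0.16],
    [0,0,0.24],
    [0,0,0.32],
    [0,0,0.39]
  ],
  "delta_rot": [
    [0,0,0],
    [0,0,0],
    [0,0,0],
    [0,0,0],
    [0,0,0]
  ]
}}

```text
clock: 25.65
position: [0.5086, -0.1566, 0.1645]
tool_rot: [3.141, -0.001, 1.514]
force: [-0.4, -0.0, -4.1]
grip_width: 0.0114
finger_force: 98.3
```

Call:
{"fn": "apply_moves", "kwargs": {
  "linear": [
    [0,0,0.01],
    [0,0,0.02],
    [0,0,0.03],
    [0,0,0.05],
    [0,0,0.06]
  ],
  "delta_rot": [
    [0,0,0],
    [0,0,0],
    [0,0,0],
    [0,0,0],
    [0,0,0]
  ]
}}

```text
clock: 26.07
position: [0.5089, -0.1566, 0.1595]
tool_rot: [3.14, -0.001, 1.514]
force: [-1.4, -0.8, -3.9]
grip_width: 0.0119
finger_force: 98.3
```

Call:
{"fn": "apply_moves", "kwargs": {
  "linear": [
    [0,0,0.02],
    [0,0,0.04],
    [0,0,0.06],
    [0,0,0.07],
    [0,0,0.08]
  ],
  "delta_rot": [
    [0,0,0],
    [0,0,0],
    [0,0,0],
    [0,0,0],
    [0,0,0]
  ]
}}

```text
clock: 26.48
position: [0.5095, -0.1567, 0.1522]
tool_rot: [3.139, -0.001, 1.514]
force: [-0.9, 0.5, 8.9]
grip_width: 0.0116
finger_force: 100.1
```

Call:
{"fn": "apply_moves", "kwargs": {
  "linear": [
    [0,0,0.015],
    [0,0,0.03],
    [0,0,0.045],
    [0,0,0.055],
    [0,0,0.06]
  ],
  "delta_rot": [
    [0,0,0],
    [0,0,0],
    [0,0,0],
    [0,0,0],
    [0,0,0]
  ]
}}

```text
clock: 26.9
position: [0.5097, -0.1567, 0.1464]
tool_rot: [3.139, -0.001, 1.514]
force: [-0.9, 0.4, 19.9]
grip_width: 0.0118
finger_force: 101.6
```

Call:
{"fn": "apply_moves", "kwargs": {
  "linear": [
    [0,0,0.01],
    [0,0,0.015],
    [0,0,0.02],
    [0,0,0.02],
    [0,0,0.02]
  ],
  "delta_rot": [
    [0,0,0],
    [0,0,0],
    [0,0,0],
    [0,0,0],
    [0,0,0]
  ]
}}

```text
clock: 27.32
position: [0.5105, -0.1571, 0.1462]
tool_rot: [3.136, -0.001, 1.514]
force: [-8.0, 2.8, 47.5]
grip_width: 0.0116
finger_force: 105.6
```

It is bottomed out: the position stopped at the expected height and the force jumped. I'll ease off, release and rise.

Call:
{"fn": "apply_moves", "kwargs": {
  "linear": [
    [0,0,-0.01],
    [0,0,-0.015],
    [0,0,-0.02],
    [0,0,-0.02],
    [0,0,-0.02]
  ],
  "delta_rot": [
    [0,0,0],
    [0,0,0],
    [0,0,0],
    [0,0,0],
    [0,0,0]
  ]
}}

```text
clock: 27.73
position: [0.5095, -0.1567, 0.1464]
tool_rot: [3.139, -0.001, 1.514]
force: [-0.9, -0.3, 11.2]
grip_width: 0.0115
finger_force: 100.4
```

Call:
{"fn": "apply_moves", "kwargs": {
  "linear": [
    [0,0,0],
    [0,0,0],
    [0,0,0],
    [0,0,0],
    [0,0,0]
  ],
  "delta_rot": [
    [0,0,0],
    [0,0,0],
    [0,0,0],
    [0,0,0],
    [0,0,0]
  ],
  "gripper": 0.2
}}

```text
clock: 28.15
position: [0.5088, -0.1565, 0.1454]
tool_rot: [3.141, -0.001, 1.514]
force: [0.1, 0.5, 0.3]
grip_width: 0.0514
finger_force: 0.0
```

Call:
{"fn": "apply_moves", "kwargs": {
  "linear": [
    [0,0,-0.1],
    [0,0,-0.3],
    [0,0,-0.5],
    [0,0,-0.7],
    [0,0,-0.9]
  ],
  "delta_rot": [
    [0,0,0],
    [0,0,0],
    [0,0,0],
    [0,0,0],
    [0,0,0]
  ]
}}

```text
clock: 28.57
position: [0.5085, -0.1567, 0.2371]
tool_rot: [3.141, -0.001, 1.514]
force: [0.5, 0.4, 0.3]
grip_width: 0.0514
finger_force: 0.0
```

Call:
{"fn": "apply_moves", "kwargs": {
  "linear": [
    [-0.0,-0.2,-0.1],
    [0,-0.4,-0.2],
    [0,-0.6,-0.3],
    [0,-0.7,-0.4],
    [0,-0.8,-0.5]
  ],
  "delta_rot": [
    [0,0,0],
    [0,0,0],
    [0,0,0],
    [0,0,0],
    [0,0,0]
  ]
}}

```text
clock: 28.98
position: [0.4278, -0.1522, 0.2866]
tool_rot: [3.14, -0.001, 1.513]
force: [0.7, -0.2, 0.0]
grip_width: 0.0511
finger_force: 0.0
```

```bash
python3 - <<'E'
from h import *
for n in("scene","side"):
    p,d=optics.grab_frame(n);w,h=cloud(n,p,d);np.savez(n+"3.npz",p=p,d=d)
    for nm,lo,hi in(("free",-.23,-.08),("busy",-.42,-.26)):
        m=yellow(h)&win(w,.44,.58,lo,hi,.15,.2);print(n,nm,m.sum(),np.percentile(w[m][:,2],[50,90,97]).round(4),w[m].mean(0).round(3))
    if n=="scene":cv2.imwrite("pics/end.png",cv2.resize(p[120:250,130:450,::-1],None,fx=2.4,fy=2.4,interpolation=cv2.INTER_CUBIC))
E
```

```text
scene free 94 [0.1575 0.1652 0.166 ] [ 0.514 -0.156  0.158]
scene busy 85 [0.1575 0.1648 0.1661] [ 0.502 -0.32   0.158]
side free 74 [0.1638 0.1669 0.1677] [ 0.511 -0.163  0.161]
side busy 112 [0.1628 0.1666 0.1677] [ 0.498 -0.329  0.161]
```

View pics/end.png

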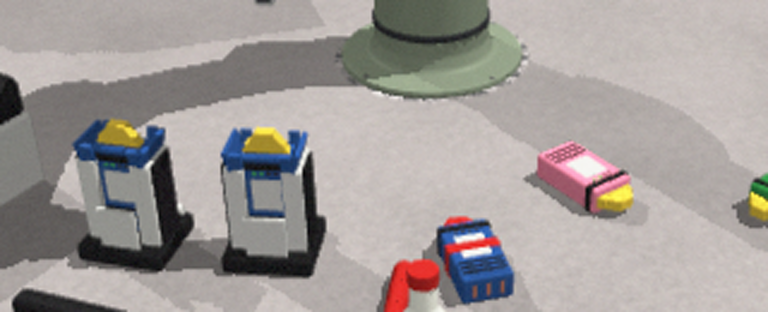

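The pack at (265,140) stands as deep as the one already charging at (120,135): the fin tops are level at 0.166 m. Nothing else has moved.

```bash
python3 -c "
from workcell import workorder
print(workorder.job_done())"
```

```text
the job is handed in; nothing more can be done
None
```

The yellow-finned pack is upright and fully home in the empty charger, with its fin level with the pack already charging; nothing else appears to have moved, and I handed the job in at about 29 s.

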